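# Break loose the left-hand nut of a knife hone

## Robot

A 7-joint arm with a two-finger parallel gripper is mounted at the origin on the work surface. World frame = base frame: x ahead of the robot, y to its left, z up, the work surface at z = 0. Lengths are in mm, angles in rad, forces in N, time in s.
With the tool pointing down it reaches from about 400 to 925 mm from the base axis. Payload 5.6 kg.
Tool frame: the origin (TCP) lies at the very end of the fingers, on their centre line; the grasp point (between the pads) lies 19 mm behind it; z points along the fingers, y is the direction in which the jaws open and shut (so a half turn about z gives the same grasp; the last joint's range is limited). The gripper opens to 85 mm and grips with 20 to 120 N. Pads are 22 mm wide; open, the fingers measure 114 mm over their backs; the gripper's body (76 mm by 85 mm) begins 54 mm behind the grasp point. The pads swing forward as they close: fully open they stand 13 mm farther back than shut.
Start: joints at [-1.388, 0.468, -0.012, 1.603, 0.006, 1.071, -0.056], TCP at [145.567, 633.497, 231.29] pointing down, gripper open.
Joint ranges: [-2.53, 2.53], [-0.31, 2.02], [-1.57, 1.55], [0.28, 2.44], [-1.29, 4.43], [0.15, 1.84], [-2.92, 2.92]. Speed limits (rad/s): [2.57, 2.57, 3.14, 3.14, 3.14, 3.14, 3.14].

## Interface

Orientations are given as a 3x3 rotation matrix whose columns are the frame's x, y, z axes.
In Python, from station import get_obs, capture, camera_model, arm, models gives the robot as it stands.
- The arm moves only by the tool drive_tool, never from a script. Its arguments are lists of equal length, an entry for each row: "dp": the shift along the tool's x, y, z in m, a list of three; "rot": the turn, a rotation vector about the tool's x, y, z in rad, a list of three. A call has 1 to 10 rows; each row is the pose to reach, as a shift and turn from the pose measured when the call began, along the tool's axes at that moment; what a row does not reach only later rows make up. A row lasts 1/12 s, in which the tool goes at most 41.7 mm and 7.16 degrees, less where a joint would pass 70% of its speed; a pose out of reach is approached as far as the arm can. A call with a gripper value outside its range is refused whole. "jaw" is the opening, from 0 (shut) to 1 (fully open), set as the call begins (left out, the last holds). The fingers move at their own pace and stop on an object; "force" is the grip in N (left out, the last holds). Time passes only in rows, so rows that repeat a pose let the fingers close. It gives the time, the measured TCP pose, the force and the opening at its end, in the units of the state.
- get_obs(): the state, without advancing time (a new reading comes with each control period).
- capture(name): name is "scene" or "top"; returns the picture (400x640x3 uint8, red, green, blue); there is no depth.
- camera_model(name): a dict with "intrinsics" (3x3 intrinsics, pixels), "k1" (the pictures are not rectified: a ray, as slopes to the right and down, at radius r is drawn at 1 + k1 r^2 times it, then the intrinsics apply), "R" (3x3) and "t" (3): a world point X has camera coordinates R X + t. Camera axes: x right, y down, z forward; pixel columns grow to the right and rows downward; lengths in mm; the calibration is good to about 2 mm. A picture is of the moment at which its call begins. camera_model takes no time and is no camera call.
- arm.finish_job(): hands the job in, once; it reports no verdict.
Trained networks look in the newest picture that a camera, given by its name, has taken for a name from the list of things; names that differ only in an ending like _2 or _b are one class to them, and where a whole thing is asked for, a point or a joint stands for the part that bears it (a point fixed in the world has none). Each returns a list of dicts, best first, with "confidence" (0 to 1); they miss things now and then, are a little off and sometimes report something else, mostly with a low value. They report only what shows in the picture. A call takes as long as a camera call. They do not tell look-alikes from the thing itself.
- models.find_in(query, camera): "point" ([column, row] in pixels, amid what is visible of it).
- models.outline_of(query, camera): "region" (400x640 bool, what is visible of it) and "point" ([column, row] in pixels, amid what is visible of it).
- models.spot_point(query, camera): "point" ([column, row] in pixels: a listed point, or the origin of a listed thing).
The state is a dict: "t": time; "joints": joint angles; "dq": joint speeds; "joint_torque": joint torques, N m; "tcp_pos": TCP position; "orientation": TCP orientation; "force": force on the tool from outside, world axes, zero at the start; "moment": the same for the moment, N m; "grip_width": finger opening in mm.
Only numpy, scipy, OpenCV 4.12 (cv2) and the standard library are available. Lean on these libraries where they do the work, as an engineer would, in place of code of your own. Each camera call takes 0.05 s, during which the arm holds its last target. There are 200 camera calls.

## Task

Get the leatherworker's flat-disc knife hone ready for a disc change: slide its spindle lock fully home into the notched rim of the disc, then push the ring spanner round to slacken the spindle nut by a good quarter turn against the locked disc. The nut has a left-hand thread, so it gives clockwise seen from above; do not wring it tighter the other way. Leave the lock in, lift the spanner off and lay it flat in the tool tray, without disturbing the other things on the bench.

Things in the scene. Friction and masses are not known exactly. Their poses are not given: they have to be found in the camera images.
- hone: Flat-disc knife hone, a grey cast machine screwed to the bench; round housing 200 mm across (foot 224 mm), 82 mm high. Origin on the bench under the spindle axis, z up; its yaw varies. In all these notes radii are from the spindle axis, angles are about it, counter-clockwise seen from above, from the hone's own +x.
- disc_top (a point): Centre of the top of the hone's disc, 110 mm above the bench. The disc: brown leather pad, radius 72 mm, on a steel platter with a notched rim (six 17 mm slots, radius 87 mm, 86 to 96 mm above the bench). It turns freely (0.06 N m) until locked; locked, it has about 2 degrees of play.
- lock_boss (a point): Middle of the top of the grey boss that carries the spindle lock, at angle -120 degrees, 83 mm above the bench; boss 36 mm wide, from the housing out to radius 150 mm. Over the bolt a keeper, 101 mm high, at radius 93 to 107 mm.
- rest_bar (a point): Middle of the hone's knife rest, a fixed obstacle at angle -45 degrees: a bar 100 mm long along the tangent, 172 mm above the bench (top 182 mm), on a 14 mm post at radius 120 mm. Spanner and gripper must stay clear of it.
- lock (a joint): Spindle lock, a steel sliding bolt: 0 m drawn out (start), 0.017 m fully home towards the spindle, where its nose fills a rim slot. Slides with about 3 N and stays where it is left. It lines up with a slot at the start.
- lock_tab (a point): Centre of the bolt's upright thumb tab: 8 mm thick along the slide, 28 mm wide, top 126 mm above the bench, free above 101 mm; this point is 106 mm above the bench and 132 mm from the spindle axis at the start (115 mm with the lock home). Push its outer face straight towards the spindle axis.
- nut (a joint): Turn of the nut on its left-hand thread, relative to the disc, rad: 0 tight as found, growing clockwise seen from above (slackening; it climbs 2.5 mm a turn); a quarter turn is 1.57. Turned the other way it stops dead at -0.12. It takes about 0.8 N m to turn, some 6 N on the spanner at 140 mm from the axis.
- nut_top (a point): Centre of the top face of the dark steel hexagon nut, 30 mm across flats, 20 mm high from the pad top at 110 mm to 130 mm above the bench, on the spindle axis; the stud (20 mm across) ends 137 mm above the bench.
- spanner_center (a point): Middle of the flat steel ring spanner, half-way up, 70 mm from the ring centre; its +x runs from ring to tail. 190 mm long, handle straight, 22 mm wide, 10 mm thick, 0.22 kg, balance point 78 mm from the ring centre. At the start the ring is on the nut, the spanner flat on the pad (underside 110 mm above the bench), handle at about 160 degrees.
- spanner_ring (a point): Centre of the spanner's ring, half-way up: hexagon hole 31.5 mm across flats, 0.75 mm clear of the nut a side (up to 6 degrees of slack either way); ring 51 mm across outside.
- spanner_tail (a point): Centre of the round tail end of the spanner, half-way up, 151 mm from the ring centre; the handle ends 14 mm beyond it.
- tray: Dark steel tool tray, open on top, fixed: 280 mm along its x, 180 mm along its y, walls 4 mm thick and 35 mm high; origin under its centre on the bench, inner floor at 4 mm. The punch lies along its +y side, the rest is free.
- punch: Strap-end punch with a wooden handle, 142 mm along its x, head 30 mm wide, 20 mm high, lying in the tray near y = +58 mm; origin at its middle, underside.
- jar: Amber jar of edge paint with a black lid, 58 mm across, 88 mm high, standing near the robot between hone and tray; origin under its centre.
- tin: Round aluminium wax tin, 79 mm across, 40 mm high; origin under its centre.
- maul: Wooden maul standing on its head, head 80 mm across and 95 mm high, 205 mm high with its handle; origin under its centre.
- cone: Cream thread cone, 80 mm across, 130 mm high; origin under its centre.
- strop: Wooden strop paddle lying flat, 285 mm along its x (from -160 to +125 mm), 55 mm wide, 18 mm thick; origin on its underside.
- knife: Leather knife with a dark wooden handle lying flat, 178 mm along its x (from -100 to +78 mm), 34 mm wide, 18 mm thick; origin on its underside.
Things that resemble listed ones, but are neither listed nor needed, are in the scene too. What is shaped like the part that bears spanner_center but brown or orange is not meant.

How it is judged (in metres and radians):
On the way, in this order (a step that is already met when the one before it is completed fails the run):
1. the spindle lock is home in the rim (value of joint lock above 0.014 m), for 0.2 s.
2. the nut has been turned clockwise by a quarter turn (1.25 rad counts) (value of joint nut above 1.25 rad), for 0.2 s.
At the end, for the whole second after the job is handed in: The lock is still home (at least 14 mm of its 17 mm), the nut is at least 1.2 rad slacker than found, and the spanner lies flat in the tray, ring and tail both inside its walls and not propped on anything (their centres less than 18 mm above the bench) (value of joint lock above 0.014 m and value of joint nut above 1.2 rad and x of spanner_ring in the frame of tray between -0.136 and 0.136 m and y of spanner_ring in the frame of tray between -0.086 and 0.086 m and height (world z) of each of spanner_ring, spanner_tail below 0.018 m and x of spanner_tail in the frame of tray between -0.136 and 0.136 m and y of spanner_tail in the frame of tray between -0.086 and 0.086 m); the robot touches nothing.
It fails at once if the nut was wrung tighter (more than 0.06 rad counter-clockwise) (value of joint nut below -0.06 rad).
It fails at once if a bystander (jar, tin, maul, cone, strop, knife or punch) was moved more than 40 mm or the jar, maul or cone knocked over (distance of any of jar, tin, maul, cone, strop, knife, punch from where it was at the start of the episode above 0.04 m or angle between any of jar, maul, cone's own z axis and vertical above 0.5 rad).
It also fails if it takes over 64 s, if anything falls off the work surface, if the arm or the gripper's body presses on something with over 40 N, if the wrist force passes 120 N, or if a joint passes its speed limit or range.

## Working session

There is one attempt and no reset: what is moved stays moved. The work goes in short steps, Python scripts to look and compute and a tool call to move; the robot and the scene stay as the last step left them, time stands still between calls to the robot, and variables do not carry over. Pictures are saved under pics/ and viewed, about 8 in all and at most 12, crops included, and the job is handed in when it is done.

Besides the shell and the picture viewer there is one more tool, called in YAML: its name, and indented under it one key for each argument. drive_tool: Moves the arm, as the interface text tells. Its arguments: {"type":"object","properties":{"dp":{"type":"array"},"rot":{"type":"array"},"jaw":{"type":"number"},"force":{"type":"number"}},"required":["dp","rot"]}

```bash
ls; mkdir -p pics
cat > h.py <<'E'
import numpy as np, cv2
from station import get_obs, capture, camera_model, arm, models
def ray(cam,p):
    m=camera_model(cam);K=np.array(m["intrinsics"]);R=np.array(m["R"]);t=np.array(m["t"])
    d=np.linalg.inv(K)@[p[0],p[1],1];u=d[:2].copy()
    for _ in range(30): u=d[:2]/(1+m["k1"]*(u@u))
    return -R.T@t, R.T@np.array([u[0],u[1],1])
def onz(cam,p,z):
    c,v=ray(cam,p);return c+v*(z-c[2])/v[2]
def proj(cam,X):
    m=camera_model(cam);K=np.array(m["intrinsics"]);c=np.array(m["R"])@np.array(X,float)+np.array(m["t"])
    u=c[:2]/c[2];u=u*(1+m["k1"]*(u@u));return (K@[u[0],u[1],1])[:2]
def tri(p1,p2,c1="scene",c2="top"):
    a,u=ray(c1,p1);b,v=ray(c2,p2)
    s=np.linalg.lstsq(np.c_[u,-v],b-a,rcond=None)[0]
    P,Q=a+u*s[0],b+v*s[1];return (P+Q)/2,np.linalg.norm(P-Q)
E
cat > m.py <<'E'
from h import *
np.set_printoptions(precision=1,suppress=True)
im={c:capture(c) for c in("scene","top")}
for c in im: cv2.imwrite(f"pics/{c}0.png",im[c][:,:,::-1]); print(c,onz(c,(320,200),0),ray(c,(320,200))[0])
Z=dict(disc_top=110,lock_boss=83,rest_bar=172,lock_tab=106,nut_top=130,spanner_center=115,spanner_ring=115,spanner_tail=115,tray=0,punch=4,jar=0,tin=0,maul=0,cone=0,strop=0,knife=0,hone=0)
for q,z in Z.items():
    for c in im:
        for r in models.spot_point(q,c)[:3]:
            print(q,c,np.array(r["point"]),round(r["confidence"],2),onz(c,r["point"],z))
print(get_obs())
E
python3 m.py
```

```text
pics
scene [ 397.3 -234.7    0. ] [1206.   840.1  955.8]
top [524.6 -39.3   0. ] [ 408.9  -63.4 1498.3]
disc_top scene [291.3 189.4] 0.76 [ 537.  -222.1  110. ]
disc_top top [374.7 192.3] 0.87 [ 534.7 -204.6  110. ]
disc_top top [451.7 198.2] 0.53 [ 510.8 -433.7  110. ]
disc_top top [411.9 217.6] 0.51 [ 456.3 -312.4  110. ]
lock_boss scene [295.7 178.4] 0.87 [ 460.5 -310.2   83. ]
lock_boss scene [368.6 289.7] 0.66 [608.8 281.8  83. ]
lock_boss top [406.9 215.4] 0.89 [ 464.3 -302.3   83. ]
lock_boss top [171.1 222.2] 0.21 [462.7 415.3  83. ]
rest_bar scene [263.9 171.8] 0.92 [ 605.7 -292.2  172. ]
rest_bar top [411.3 164. ] 0.87 [ 607.5 -306.   172. ]
lock_tab scene [295.2 168.4] 0.42 [ 442.  -341.4  106. ]
lock_tab top [413.2 217.2] 0.48 [ 457.5 -317.   106. ]
nut_top scene [289.2 186.2] 0.39 [ 547.9 -218.2  130. ]
nut_top top [375.9 188.1] 0.63 [ 545.2 -206.5  130. ]
nut_top top [295.2 128.9] 0.55 [728.8  26.9 130. ]
spanner_center scene [309.7 189. ] 0.74 [ 485.1 -181.1  115. ]
spanner_center scene [286.7 153.1] 0.67 [ 412.6 -449.   115. ]
spanner_center scene [432.6 252.1] 0.59 [
[... 1843 characters left out ...]
   0. ]
knife top [375.8 194.8] 0.52 [ 536.5 -219.     0. ]
knife top [288.9 237.9] 0.52 [405.9  63.3   0. ]
hone scene [294.5 212. ] 0.81 [ 522.6 -225.7    0. ]
hone scene [274.2 283.6] 0.27 [773.7  43.8   0. ]
hone top [373.9 196. ] 0.58 [ 532.8 -212.8    0. ]
{'t': 1.8, 'joints': array([-1.4,  0.5, -0. ,  1.6,  0. ,  1.1, -0.1]), 'dq': array([-0., -0.,  0.,  0.,  0.,  0., -0.]), 'joint_torque': array([ -0. , -53.2,   0. , -25.2,   0. ,   0. ,  -0. ]), 'tcp_pos': array([145.6, 633.5, 231.3]), 'orientation': array([[-1. ,  0.2,  0. ],
       [ 0.2,  1. ,  0. ],
       [-0. ,  0. , -1. ]]), 'force': array([-0. ,  0.8, -0.2]), 'moment': array([ 0., -0.,  0.]), 'grip_width': 85.46224531075907}
```

Run:
```python
import cv2,numpy as np
a=cv2.imread("pics/top0.png")[90:310,150:510]; b=cv2.imread("pics/top0.png")[150:260,330:460]
cv2.imwrite("pics/topc.png",cv2.resize(a,None,fx=2.2,fy=2.2,interpolation=cv2.INTER_CUBIC))
s=cv2.imread("pics/scene0.png")[130:230,220:360]
cv2.imwrite("pics/close.png",np.hstack([cv2.resize(b,(395,334),interpolation=cv2.INTER_CUBIC),cv2.resize(s,(400,334),interpolation=cv2.INTER_CUBIC)]))
```

```text
(no output)
```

View pics/topc.png

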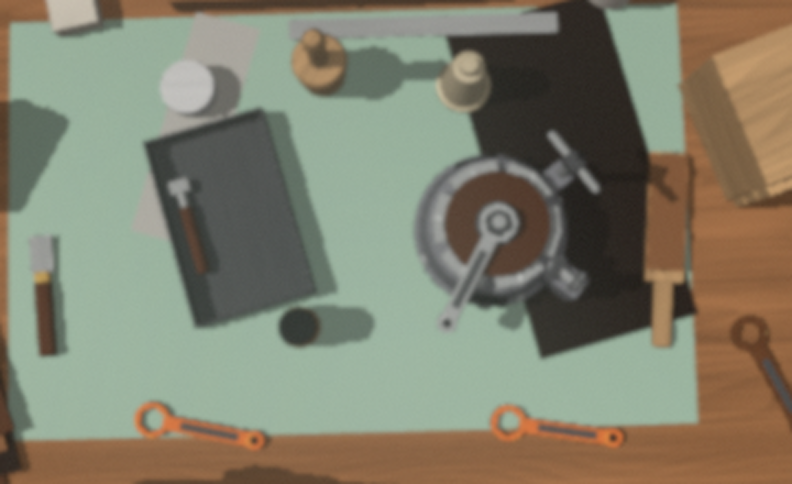

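View pics/close.png

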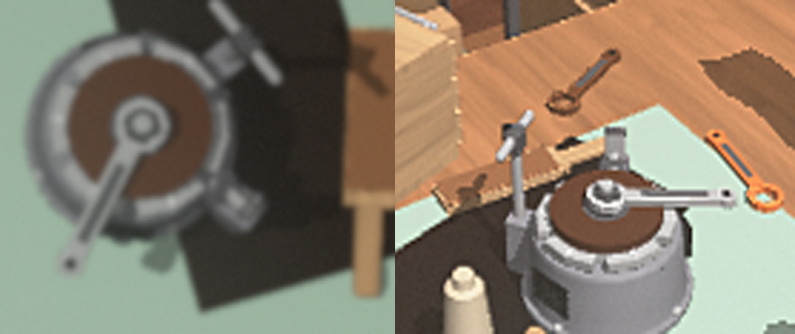

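The pictures show the hone at about (376,191) in the top view. The real grey spanner points lower-left, with its tail at (353,235). The lock boss is at (408,216), the rest at (411,164), and the tray at (255,190) with the punch on its left. The orange and brown spanners are decoys. Next I fit the hone pose.

Run:
```python
from h import *
from scipy.optimize import least_squares
np.set_printoptions(precision=2,suppress=True)
c=lambda r,a,z:(r*np.cos(np.radians(a)),r*np.sin(np.radians(a)),z)
L=[((0,0,110),(291.3,189.4),(374.7,192.3)),(c(132,-120,106),None,(413.2,217.2)),(c(120,-45,172),(263.9,171.8),(411.3,164)),
((0,0,137),(292,186.5),(376.2,189.5)),((0,0,0),(294.5,212),(373.9,196))]
def T(p,X): 
    a=p[2];return [p[0]+X[0]*np.cos(a)-X[1]*np.sin(a),p[1]+X[0]*np.sin(a)+X[1]*np.cos(a),X[2]]
def res(p,cams=("scene","top")):
    o=[]
    for X,s,t in L:
        if s and "scene" in cams:o+=list(proj("scene",T(p,X))-s)
        if t and "top" in cams:o+=list(proj("top",T(p,X))-t)
    return np.array(o)
for cams in (("scene","top"),("top",),("scene",)):
    f=least_squares(res,[538,-210,-.15],args=(cams,),loss="soft_l1");p=f.x
    print(cams,p[:2],np.degrees(p[2]));print(res(p,cams).reshape(-1,2).tolist() if len(cams)>1 else "")
    print("tab",T(p,c(132,-120,106)))
# spanner
print("ring tri",tri((293.2,187.1),(376.3,190.5)),"tail",tri((334,188.3),(353.1,234.5)),"center",tri((309.7,189),(365.2,213.3)))
for cam in("scene","top"):
    capture(cam)
    r=models.outline_of("tray",cam)[0];g=r["region"].astype(np.uint8)
    h=cv2.convexHull(np.argwhere(g)[:,::-1].astype(np.float32))
    W=np.array([onz(cam,q[0],35)[:2] for q in h],np.float32)
    print(cam,r["confidence"],cv2.minAreaRect(W))
    for q,z in(("lock_tab",106),("spanner_tail",115)):
        print(q,[(np.array(d["point"]),round(d["confidence"],2)) for d in models.spot_point(q,cam)[:3]])
```

```text
('scene', 'top') [ 535.51 -210.15] -7.0297997811118496
[[2.1696395684388676, 1.4198924686391194], [1.8642813866385382, -0.3280838262188581], [-0.46831119021527456, 0.5165715526257486], [-2.677030334287849, -1.2372880254042684], [-0.45298919924709935, -0.623931548424224], [1.3601703977546435, -1.9983294614307], [1.309868369904109, 1.6064125921304822], [-0.601120829678166, 3.2504778424141705], [-0.8387742146230153, -0.8219977599565595]]
tab [np.float64(456.01773535258815), np.float64(-315.53276957589185), 106]
('top',) [ 535.36 -209.82] -6.998624302484068

tab [np.float64(455.9214380223522), np.float64(-315.2396136076443), 106]
('scene',) [ 533.09 -215.8 ] -2.3119582279024105

tab [np.float64(462.52985421152283), np.float64(-327.3624007823664), 106]
ring tri (array([ 538.14, -207.54,  128.4 ]), np.float64(0.1597575949453675)) tail (array([ 410.78, -135.74,  115.23]), np.float64(0.8613256437082178)) center (array([ 478.34, -178.4 ,  112.93]), np.float64(14.26660975869904))
scene 0.91 ((573.8707275390625, 180.1453857421875), (303.669189453125, 196.1951904296875), 15.16118049621582)
lock_tab [(array([295.3, 168.2]), 0.49)]
spanner_tail [(array([333.1, 190.2]), 0.74), (array([294.3, 147. ]), 0.53), (array([331.6, 175.3]), 0.48)]
top 0.92 ((562.603271484375, 168.4974822998047), (286.994873046875, 183.49240112304688), 14.984188079833984)
lock_tab [(array([374.1, 192. ]), 0.52), (array([411.8, 220.5]), 0.49)]
spanner_tail [(array([513.5, 283.5]), 0.85), (array([355.7, 234. ]), 0.76), (array([428.9, 288.5]), 0.71)]
```

```bash
cat >> h.py <<'E'
from scipy.spatial.transform import Rotation as Ro
import math
H=np.array([536.,-210.]);YAW=-8.
def pol(r,a): # a world deg about spindle
    return H+r*np.array([math.cos(math.radians(a)),math.sin(math.radians(a))])
def plan(wps,step=36,prev=None):
    """wps: (x,y,z,yaw[,rows]) ; prints rows relative to the measured pose"""
    o=get_obs();R=np.array(o["orientation"]);p0=np.array(o["tcp_pos"]);y0=math.degrees(math.atan2(R[1,0],R[0,0]))
    print("t",round(o["t"],2),"at",p0.round(1),"yaw",round(y0,1),"F",np.array(o["force"]).round(1),"w",round(o["grip_width"],1),"j7",round(o["joints"][6],2))
    dps=[];rs=[];p,y=p0,y0
    for w in wps:
        q=np.array(w[:3],float);dy=(w[3]-y+180)%360-180
        n=w[4] if len(w)>4 else max(1,math.ceil(max(np.linalg.norm(q-p)/step,abs(dy)/6.5)))
        for k in range(1,n+1):
            a=math.radians(y+dy*k/n);c,s=math.cos(a),math.sin(a)
            Rt=np.array([[c,s,0],[s,-c,0],[0,0,-1]])
            dps.append((R.T@(p+(q-p)*k/n-p0)/1000).round(4).tolist());rs.append(Ro.from_matrix(R.T@Rt).as_rotvec().round(3).tolist())
        p,y=q,y+dy
    for i in range(0,len(dps),10): print("dp",dps[i:i+10],"\nrot",rs[i:i+10])
E
python3 - <<'E'
from h import *
plan([(400,430,250,135),(560,60,250,95)])
plan([(560,60,250,95)])
E
```

```text
t 2.2 at [145.6 633.5 231.3] yaw 167.1 F [ 0.3 -0.   0. ] w 85.0 j7 -0.06
dp [[-0.0294, -0.0141, -0.0019], [-0.0587, -0.0283, -0.0037], [-0.0881, -0.0424, -0.0056], [-0.1174, -0.0565, -0.0075], [-0.1468, -0.0707, -0.0093], [-0.1761, -0.0848, -0.0112], [-0.2055, -0.099, -0.0131], [-0.2348, -0.1131, -0.0149], [-0.2642, -0.1272, -0.0168], [-0.2935, -0.1414, -0.0187]] 
rot [[0.0, 0.0, 0.056], [0.0, 0.0, 0.112], [0.0, 0.0, 0.168], [0.0, 0.0, 0.224], [0.0, 0.0, 0.28], [0.0, 0.0, 0.336], [0.0, 0.0, 0.392], [0.0, 0.0, 0.448], [0.0, 0.0, 0.504], [0.0, 0.0, 0.56]]
dp [[-0.3134, -0.1684, -0.0187], [-0.3333, -0.1955, -0.0187], [-0.3532, -0.2226, -0.0187], [-0.3732, -0.2496, -0.0187], [-0.3931, -0.2767, -0.0187], [-0.413, -0.3037, -0.0187], [-0.4329, -0.3308, -0.0187], [-0.4528, -0.3579, -0.0187], [-0.4727, -0.3849, -0.0187], [-0.4926, -0.412, -0.0187]] 
rot [[0.0, 0.0, 0.618], [0.0, -0.0, 0.676], [0.0, -0.0, 0.734], [0.0, -0.0, 0.792], [0.0, -0.0, 0.85], [0.0, -0.0, 0.909], [0.0, -0.0, 0.967], [0.0, -0.0, 1.025], [0.0, -0.0, 1.083], [0.0, -0.0, 1.141]]
dp [[-0.5125, -0.4391, -0.0187], [-0.5324, 
[... 423 characters left out ...]
-0.0094]] 
rot [[0.0, 0.0, 0.063], [0.0, 0.0, 0.126], [0.0, 0.0, 0.189], [0.0, 0.0, 0.252], [0.0, 0.0, 0.314], [0.0, 0.0, 0.377], [0.0, 0.0, 0.44], [0.0, 0.0, 0.503], [0.0, 0.0, 0.566], [0.0, -0.0, 0.629]]
dp [[-0.2928, -0.2564, -0.0103], [-0.3194, -0.2797, -0.0112], [-0.346, -0.303, -0.0122], [-0.3726, -0.3263, -0.0131], [-0.3993, -0.3496, -0.014], [-0.4259, -0.3729, -0.015], [-0.4525, -0.3962, -0.0159], [-0.4791, -0.4195, -0.0168], [-0.5057, -0.4428, -0.0178], [-0.5324, -0.4661, -0.0187]] 
rot [[0.0, -0.0, 0.692], [0.0, -0.0, 0.755], [0.0, -0.0, 0.817], [0.0, -0.0, 0.88], [0.0, -0.0, 0.943], [0.0, -0.0, 1.006], [0.0, -0.0, 1.069], [0.0, -0.0, 1.132], [0.0, -0.0, 1.195], [0.0, -0.0, 1.258]]
```

drive_tool:
  dp:
    - [-0.03, -0.014, -0.002]
    - [-0.06, -0.028, -0.004]
    - [-0.09, -0.042, -0.006]
    - [-0.12, -0.056, -0.008]
    - [-0.15, -0.07, -0.01]
    - [-0.18, -0.085, -0.012]
    - [-0.21, -0.1, -0.014]
    - [-0.24, -0.115, -0.016]
    - [-0.265, -0.128, -0.018]
    - [-0.295, -0.142, -0.019]
  rot:
    - [0, 0, 0.06]
    - [0, 0, 0.12]
    - [0, 0, 0.18]
    - [0, 0, 0.24]
    - [0, 0, 0.3]
    - [0, 0, 0.36]
    - [0, 0, 0.42]
    - [0, 0, 0.48]
    - [0, 0, 0.54]
    - [0, 0, 0.6]
  jaw: 0
  force: 40

```text
t: 3.03
tcp_pos: [401.7, 428.5, 250.8]
orientation: [[-0.676, 0.737, -0.0], [0.737, 0.676, 0.001], [0.001, 0.001, -1.0]]
force: [0.0, 0.8, 0.9]
grip_width: 0.2
```

Run:
```python
from h import *
x,y=pol(175,-128)
plan([(560,60,250,95),(520,-250,250,60),(x,y,220,52)],step=38)
```

```text
t 3.03 at [401.7 428.5 250.8] yaw 132.6 F [0.  0.8 0.9] w 0.2 j7 -0.06
dp [[-0.0344, -0.0121, 0.0], [-0.0688, -0.0241, 0.0001], [-0.1032, -0.0362, 0.0001], [-0.1376, -0.0482, 0.0002], [-0.172, -0.0603, 0.0002], [-0.2064, -0.0723, 0.0002], [-0.2408, -0.0844, 0.0003], [-0.2752, -0.0964, 0.0003], [-0.3096, -0.1085, 0.0003], [-0.344, -0.1206, 0.0004]] 
rot [[0.001, -0.001, 0.06], [0.001, -0.001, 0.119], [0.001, -0.001, 0.179], [0.0, -0.001, 0.238], [0.0, -0.001, 0.298], [0.0, -0.001, 0.358], [0.0, -0.001, 0.417], [0.0, -0.001, 0.477], [0.0, -0.001, 0.536], [0.0, -0.001, 0.596]]
dp [[-0.3784, -0.1326, 0.0004], [-0.4008, -0.1592, 0.0004], [-0.4232, -0.1858, 0.0003], [-0.4455, -0.2123, 0.0003], [-0.4679, -0.2389, 0.0003], [-0.4903, -0.2655, 0.0002], [-0.5126, -0.292, 0.0002], [-0.535, -0.3186, 0.0002], [-0.5574, -0.3452, 0.0001], [-0.5797, -0.3717, 0.0001]] 
rot [[0.0, -0.001, 0.656], [0.0, -0.001, 0.723], [0.0, -0.001, 0.791], [0.0, -0.001, 0.859], [0.0, -0.001, 0.927], [0.0, -0.001, 0.995], [0.0, -0.001, 1.063], [0.0, -0.001, 1.131], [0.0, -0.001, 1.198], [-0.0, -0.001, 1.266]]
dp [[-0.5823, -0.4052, 0.0076], [-0.5848, -0.4386, 0.0151], [-0.5873, -0.4721, 0.0225], [-0.5898, -0.5055, 0.03]] 
rot [[-0.0, -0.001, 1.301], [-0.0, -0.001, 1.336], [-0.0, -0.001, 1.371], [-0.0, -0.001, 1.406]]
```

drive_tool:
  dp:
    - [-0.037, -0.013, 0]
    - [-0.074, -0.026, 0]
    - [-0.111, -0.039, 0]
    - [-0.148, -0.052, 0]
    - [-0.185, -0.065, 0]
    - [-0.222, -0.078, 0]
    - [-0.259, -0.091, 0]
    - [-0.296, -0.104, 0]
    - [-0.333, -0.117, 0]
    - [-0.37, -0.13, 0]
  rot:
    - [0, 0, 0.06]
    - [0, 0, 0.12]
    - [0, 0, 0.18]
    - [0, 0, 0.24]
    - [0, 0, 0.3]
    - [0, 0, 0.36]
    - [0, 0, 0.42]
    - [0, 0, 0.48]
    - [0, 0, 0.54]
    - [0, 0, 0.6]

```text
t: 3.87
tcp_pos: [556.7, 66.3, 250.8]
orientation: [[-0.14, 0.99, 0.001], [0.99, 0.14, 0.002], [0.001, 0.001, -1.0]]
force: [-0.2, 0.1, 0.7]
grip_width: 0.1
```

Run:
```python
from h import *
x,y=pol(175,-128)
plan([(520,-200,250,65),(x,y,220,52)],step=41)
```

```text
t 3.87 at [556.7  66.3 250.8] yaw 98.0 F [-0.2  0.1  0.7] w 0.1 j7 0.12
dp [[-0.0369, -0.0105, 0.0001], [-0.0739, -0.021, 0.0001], [-0.1108, -0.0315, 0.0002], [-0.1477, -0.042, 0.0002], [-0.1847, -0.0525, 0.0003], [-0.2216, -0.0631, 0.0003], [-0.2585, -0.0736, 0.0004], [-0.2853, -0.0959, 0.0063], [-0.312, -0.1182, 0.0123], [-0.3388, -0.1405, 0.0182]] 
rot [[0.001, -0.001, 0.082], [0.001, -0.001, 0.165], [0.001, -0.002, 0.247], [0.001, -0.002, 0.329], [0.001, -0.002, 0.412], [0.0, -0.002, 0.494], [0.0, -0.002, 0.576], [0.0, -0.002, 0.622], [0.0, -0.002, 0.667], [0.0, -0.002, 0.713]]
dp [[-0.3655, -0.1628, 0.0242], [-0.3922, -0.1851, 0.0301]] 
rot [[0.0, -0.002, 0.758], [0.0, -0.002, 0.803]]
```

drive_tool:
  dp:
    - [-0.037, -0.0105, 0]
    - [-0.074, -0.021, 0]
    - [-0.111, -0.0315, 0]
    - [-0.148, -0.042, 0]
    - [-0.185, -0.0525, 0]
    - [-0.222, -0.063, 0]
    - [-0.2585, -0.0736, 0]
    - [-0.293, -0.103, 0.01]
    - [-0.324, -0.129, 0.01]
    - [-0.35, -0.15, 0.01]
  rot:
    - [0, 0, 0.08]
    - [0, 0, 0.16]
    - [0, 0, 0.24]
    - [0, 0, 0.32]
    - [0, 0, 0.4]
    - [0, 0, 0.48]
    - [0, 0, 0.56]
    - [0, 0, 0.64]
    - [0, 0, 0.72]
    - [0, 0, 0.8]

```text
t: 4.7
tcp_pos: [455.2, -303.2, 239.9]
orientation: [[0.617, 0.787, 0.0], [0.787, -0.617, 0.002], [0.001, -0.001, -1.0]]
force: [0.9, -0.1, 0.2]
grip_width: -0.1
```

Run:
```python
from h import *
x,y=pol(170,-128)
plan([(x,y,180,52),(x,y,108,52)],step=36)
```

```text
t 4.7 at [ 455.2 -303.2  239.9] yaw 51.9 F [ 0.9 -0.1  0.2] w -0.1 j7 0.14
dp [[-0.0156, 0.0021, 0.02], [-0.0313, 0.0043, 0.0399], [-0.0469, 0.0064, 0.0599], [-0.0469, 0.0065, 0.0959], [-0.047, 0.0065, 0.1319]] 
rot [[-0.001, -0.001, -0.001], [-0.001, -0.001, -0.001], [-0.001, -0.001, -0.002], [-0.001, -0.001, -0.002], [-0.001, -0.001, -0.002]]
```

drive_tool:
  dp:
    - [-0.024, 0.003, 0.01]
    - [-0.048, 0.0065, 0.03]
    - [-0.048, 0.0065, 0.065]
    - [-0.048, 0.0065, 0.1]
    - [-0.048, 0.0065, 0.131]
    - [-0.048, 0.0065, 0.131]
    - [-0.048, 0.0065, 0.131]
  rot:
    - [0, 0, 0]
    - [0, 0, 0]
    - [0, 0, 0]
    - [0, 0, 0]
    - [0, 0, 0]
    - [0, 0, 0]
    - [0, 0, 0]

```text
t: 5.28
tcp_pos: [429.9, -344.5, 108.2]
orientation: [[0.617, 0.787, -0.003], [0.787, -0.617, 0.003], [0.0, -0.004, -1.0]]
force: [-0.9, -1.3, 0.8]
grip_width: 0.4
```

Run:
```python
from h import *
x,y=pol(142,-128)
plan([(x,y,108,52)])
im=np.hstack([cv2.resize(capture("top")[160:250,360:460],(400,360),interpolation=2),cv2.resize(capture("scene")[130:220,250:350],(400,360),interpolation=2)])
cv2.imwrite("pics/lock1.png",im[:,:,::-1])
```

```text
t 5.28 at [ 429.9 -344.5  108.2] yaw 51.9 F [-0.9 -1.3  0.8] w 0.4 j7 0.38
dp [[0.0293, 0.0007, 0.0002]] 
rot [[-0.004, -0.0, -0.002]]
```

View pics/lock1.png

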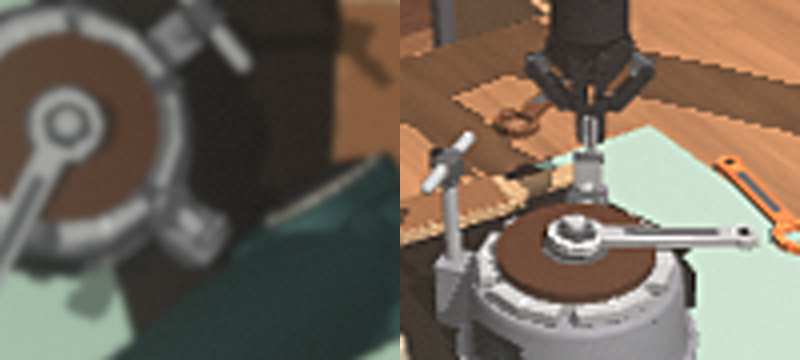

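The closed fingers stand just behind the tab, in line with it (scene crop about (590,130)). Now I push it inward.

drive_tool:
  dp:
    - [0.012, 0, 0]
    - [0.022, 0, 0]
    - [0.026, 0, 0]
    - [0.03, 0, 0]
    - [0.034, 0, 0]
    - [0.036, 0, 0]
    - [0.036, 0, 0]
    - [0.036, 0, 0]
  rot:
    - [0, 0, 0]
    - [0, 0, 0]
    - [0, 0, 0]
    - [0, 0, 0]
    - [0, 0, 0]
    - [0, 0, 0]
    - [0, 0, 0]
    - [0, 0, 0]

```text
t: 6.05
tcp_pos: [453.8, -316.8, 110.5]
orientation: [[0.617, 0.787, 0.002], [0.787, -0.617, 0.001], [0.002, 0.001, -1.0]]
force: [-0.1, -0.2, 0.1]
grip_width: -0.1
```

drive_tool:
  dp:
    - [0.003, 0, 0.002]
    - [0.005, 0, 0.002]
    - [0.007, 0, 0.002]
    - [0.007, 0, 0.002]
  rot:
    - [0, 0, 0]
    - [0, 0, 0]
    - [0, 0, 0]
    - [0, 0, 0]

```text
t: 6.38
tcp_pos: [456.5, -313.0, 108.2]
orientation: [[0.618, 0.786, -0.0], [0.786, -0.618, -0.001], [-0.001, 0.001, -1.0]]
force: [-3.8, -5.9, 0.5]
grip_width: -0.2
```

drive_tool:
  dp:
    - [0.003, 0, 0]
    - [0.006, 0, 0]
    - [0.008, 0, 0]
    - [0.008, 0, 0]
  rot:
    - [0, 0, 0]
    - [0, 0, 0]
    - [0, 0, 0]
    - [0, 0, 0]

```text
t: 6.72
tcp_pos: [457.0, -312.3, 108.3]
orientation: [[0.622, 0.783, -0.005], [0.783, -0.622, -0.009], [-0.01, 0.001, -1.0]]
force: [-9.8, -14.7, 2.9]
grip_width: -0.1
```

drive_tool:
  dp:
    - [-0.02, 0, 0]
    - [-0.04, 0, -0.01]
    - [-0.04, 0, -0.045]
    - [-0.04, 0, -0.085]
    - [-0.04, 0, -0.12]
    - [-0.04, 0, -0.12]
  rot:
    - [0, 0, 0]
    - [0, 0, 0]
    - [0, 0, 0]
    - [0, 0, 0]
    - [0, 0, 0]
    - [0, 0, 0]

```text
t: 7.22
tcp_pos: [435.5, -344.6, 234.7]
orientation: [[0.622, 0.783, 0.004], [0.783, -0.622, -0.012], [-0.007, 0.011, -1.0]]
force: [1.0, -0.4, 0.8]
grip_width: -0.1
```

Run:
```python
from h import *
np.set_printoptions(precision=1,suppress=True)
T=capture("top");S=capture("scene")
im=np.hstack([cv2.resize(T[160:250,360:460],(400,360),interpolation=2),cv2.resize(S[130:220,250:350],(400,360),interpolation=2)])
cv2.imwrite("pics/lock2.png",im[:,:,::-1])
for r in(115,132):
    X=[*pol(r,-128),126]; print(r,proj("top",X),proj("scene",X),"crop",(proj("top",X)-[360,160])*4,(proj("scene",X)-[250,130])*4+[400,0])
for c in("top","scene"): print([(d["point"],round(d["confidence"],2)) for d in models.spot_point("lock_tab",c)[:3]])
```

```text
115 [408.8 214.5] [295.9 170.3] crop [195.  217.9] [583.7 161.1]
132 [413.5 217.9] [296.3 168. ] crop [213.8 231.6] [585.1 151.8]
[([409.2, 216.7], 0.58)]
[([294.6, 173.1], 0.48)]
```

View pics/lock2.png

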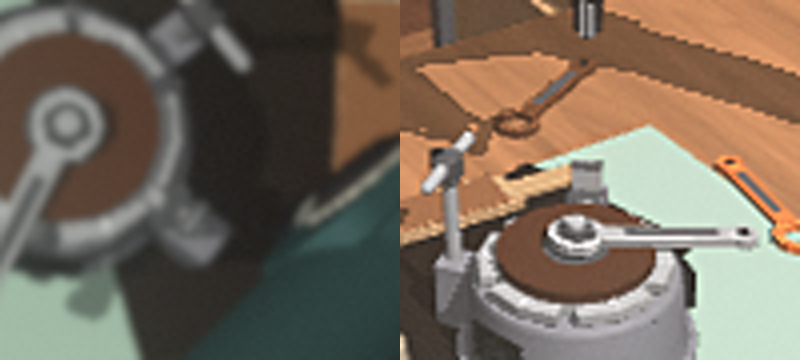

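The tab has moved about 17 mm inward (top crop (205,235) → (188,220)), so the lock is home. Next I go to the spanner.

Run:
```python
from h import *
x,y=pol(120,150)
plan([(436,-250,225,100,8),(x,y,200,150,8)])
```

```text
t 7.42 at [ 432.5 -341.3  227.6] yaw 51.6 F [0.3 0.6 0.6] w 0.2 j7 0.23
dp [[0.0092, -0.0067, 0.0002], [0.0184, -0.0135, 0.0005], [0.0276, -0.0202, 0.0007], [0.0369, -0.027, 0.001], [0.0461, -0.0337, 0.0012], [0.0553, -0.0405, 0.0015], [0.0645, -0.0472, 0.0017], [0.0737, -0.0539, 0.0019], [0.0832, -0.0621, 0.005], [0.0928, -0.0702, 0.008]] 
rot [[-0.001, 0.009, -0.106], [-0.002, 0.009, -0.211], [-0.002, 0.009, -0.317], [-0.003, 0.009, -0.422], [-0.003, 0.009, -0.528], [-0.004, 0.009, -0.633], [-0.004, 0.009, -0.739], [-0.005, 0.008, -0.845], [-0.005, 0.008, -0.954], [-0.006, 0.008, -1.063]]
dp [[0.1023, -0.0784, 0.0111], [0.1118, -0.0865, 0.0141], [0.1213, -0.0947, 0.0172], [0.1309, -0.1028, 0.0202], [0.1404, -0.1109, 0.0232], [0.1499, -0.1191, 0.0263]] 
rot [[-0.006, 0.008, -1.172], [-0.007, 0.007, -1.281], [-0.007, 0.007, -1.39], [-0.008, 0.007, -1.499], [-0.008, 0.006, -1.608], [-0.009, 0.006, -1.717]]
```

drive_tool:
  dp:
    - [0.009, -0.007, 0]
    - [0.018, -0.013, 0]
    - [0.028, -0.02, 0]
    - [0.037, -0.027, 0]
    - [0.046, -0.034, 0]
    - [0.055, -0.04, 0]
    - [0.065, -0.047, 0]
    - [0.074, -0.054, 0.002]
    - [0.083, -0.062, 0.005]
    - [0.093, -0.07, 0.008]
  rot:
    - [0, 0, -0.11]
    - [0, 0, -0.22]
    - [0, 0, -0.33]
    - [0, 0, -0.44]
    - [0, 0, -0.55]
    - [0, 0, -0.66]
    - [0, 0, -0.77]
    - [0, 0, -0.88]
    - [0, 0, -0.99]
    - [0, 0, -1.1]
  jaw: 0.62

```text
t: 8.25
tcp_pos: [434.3, -223.7, 217.1]
orientation: [[-0.422, 0.907, -0.01], [0.907, 0.422, -0.006], [-0.001, -0.011, -1.0]]
force: [0.4, 0.2, 0.3]
grip_width: 52.6
```

Run:
```python
from h import *
x,y=pol(120,150)
plan([(x,y,180,150,7)])
```

```text
t 8.25 at [ 434.3 -223.7  217.1] yaw 115.0 F [0.4 0.2 0.3] w 52.6 j7 0.98
dp [[0.0097, 0.0042, 0.0052], [0.0194, 0.0084, 0.0105], [0.0291, 0.0126, 0.0157], [0.0387, 0.0168, 0.021], [0.0484, 0.0211, 0.0262], [0.0581, 0.0253, 0.0315], [0.0678, 0.0295, 0.0367]] 
rot [[-0.011, 0.0, -0.087], [-0.011, -0.0, -0.175], [-0.011, -0.001, -0.262], [-0.011, -0.001, -0.35], [-0.011, -0.002, -0.437], [-0.011, -0.002, -0.524], [-0.011, -0.003, -0.612]]
```

drive_tool:
  dp:
    - [0.01, 0.004, 0.005]
    - [0.019, 0.008, 0.01]
    - [0.029, 0.013, 0.016]
    - [0.039, 0.017, 0.021]
    - [0.048, 0.021, 0.026]
    - [0.058, 0.025, 0.032]
    - [0.068, 0.0295, 0.037]
    - [0.068, 0.0295, 0.06]
    - [0.068, 0.0295, 0.075]
    - [0.068, 0.0295, 0.075]
  rot:
    - [-0.01, 0, -0.087]
    - [-0.01, 0, -0.175]
    - [-0.01, 0, -0.262]
    - [-0.01, 0, -0.35]
    - [-0.01, 0, -0.437]
    - [-0.01, 0, -0.524]
    - [-0.01, 0, -0.612]
    - [-0.01, 0, -0.612]
    - [-0.01, 0, -0.612]
    - [-0.01, 0, -0.612]

```text
t: 9.08
tcp_pos: [428.4, -148.7, 138.0]
orientation: [[-0.866, 0.499, -0.011], [0.499, 0.866, 0.003], [0.011, -0.003, -1.0]]
force: [0.4, 0.2, -0.3]
grip_width: 53.1
```

Run:
```python
from h import *
x,y=pol(120,150)
plan([(x,y,103,150,1)])
im=np.hstack([cv2.resize(capture("top")[160:260,310:410],(400,400),interpolation=2),cv2.resize(capture("scene")[130:230,260:360],(400,400),interpolation=2)])
cv2.imwrite("pics/sp1.png",im[:,:,::-1])
```

```text
t 9.08 at [ 428.4 -148.7  138. ] yaw 150.1 F [ 0.4  0.2 -0.3] w 53.1 j7 1.47
dp [[-0.0042, 0.0008, 0.035]] 
rot [[-0.003, -0.011, 0.001]]
```

View pics/sp1.png

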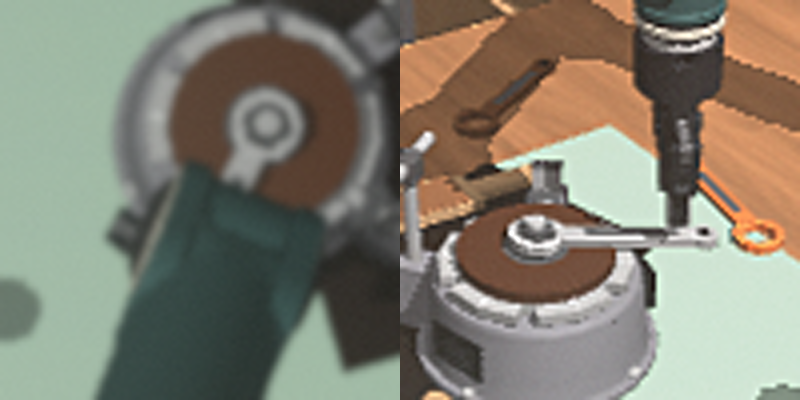

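drive_tool:
  dp:
    - [0, 0, 0.012]
    - [-0.002, 0, 0.022]
    - [-0.002, 0, 0.029]
    - [-0.002, 0, 0.035]
    - [-0.002, 0, 0.035]
  rot:
    - [0, 0, 0]
    - [0, -0.011, 0]
    - [0, -0.011, 0]
    - [0, -0.011, 0]
    - [0, -0.011, 0]

```text
t: 9.6
tcp_pos: [431.6, -150.6, 105.1]
orientation: [[-0.866, 0.5, 0.002], [0.5, 0.866, -0.004], [-0.003, -0.002, -1.0]]
force: [-0.6, -0.2, -0.2]
grip_width: 53.0
```

Run:
```python
from h import *
o=get_obs();p=np.array(o["tcp_pos"]);a=math.degrees(math.atan2(*(p[:2]-H)[::-1]));r=np.linalg.norm(p[:2]-H);print(r,a)
plan([(*pol(r,a-7*k),104,150-7*k,1) for k in range(1,11)])
im=cv2.resize(capture("scene")[150:220,280:360],(480,420),interpolation=2)
cv2.imwrite("pics/sp2.png",im[:,:,::-1])
```

```text
120.09306862207819 150.36384655899136
t 9.6 at [ 431.6 -150.6  105.1] yaw 150.0 F [-0.6 -0.2 -0.2] w 53.0 j7 1.51
dp [[-0.0008, 0.0146, 0.001], [-0.0034, 0.0291, 0.001], [-0.0077, 0.0431, 0.001], [-0.0137, 0.0565, 0.001], [-0.0213, 0.069, 0.001], [-0.0303, 0.0806, 0.001], [-0.0407, 0.0909, 0.001], [-0.0523, 0.0999, 0.001], [-0.0649, 0.1074, 0.0011], [-0.0783, 0.1134, 0.0011]] 
rot [[-0.002, 0.004, 0.122], [-0.002, 0.004, 0.244], [-0.002, 0.004, 0.367], [-0.001, 0.004, 0.489], [-0.001, 0.004, 0.611], [-0.001, 0.004, 0.733], [-0.001, 0.004, 0.855], [-0.0, 0.004, 0.977], [-0.0, 0.004, 1.1], [0.0, 0.004, 1.222]]
```

View pics/sp2.png

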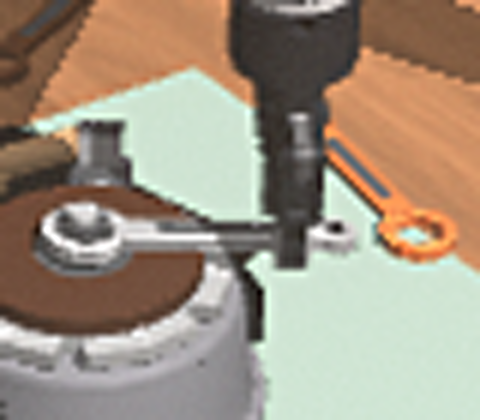

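The handle sits between the fingers (crop (290,240)), with nothing touching. I sweep it clockwise, which is tool +y.

```bash
cat > arc.py <<'E'
from h import *
import sys
d=float(sys.argv[1]);n=int(sys.argv[2]);z=float(sys.argv[3]) if len(sys.argv)>3 else 104
o=get_obs();p=np.array(o["tcp_pos"]);R=np.array(o["orientation"]);y=math.degrees(math.atan2(R[1,0],R[0,0]));a=math.degrees(math.atan2(*(p[:2]-H)[::-1]));print("r",np.linalg.norm(p[:2]-H),a)
plan([(*pol(120,a-d*k),z,a-d*k,1) for k in range(1,n+1)])
E
python3 arc.py 4.5 10
```

```text
r 119.7391403627999 150.34875890843406
t 9.65 at [ 431.9 -150.8  105.5] yaw 150.0 F [-0.9 -1.6 -0.8] w 53.1 j7 1.51
dp [[-0.0, 0.0094, 0.0015], [-0.0011, 0.0188, 0.0015], [-0.0029, 0.028, 0.0015], [-0.0054, 0.0371, 0.0015], [-0.0086, 0.046, 0.0015], [-0.0125, 0.0546, 0.0015], [-0.017, 0.0628, 0.0015], [-0.0222, 0.0707, 0.0015], [-0.028, 0.0781, 0.0015], [-0.0344, 0.0851, 0.0015]] 
rot [[-0.002, 0.004, 0.072], [-0.002, 0.004, 0.151], [-0.002, 0.004, 0.229], [-0.001, 0.004, 0.308], [-0.001, 0.005, 0.386], [-0.001, 0.005, 0.465], [-0.001, 0.005, 0.544], [-0.001, 0.005, 0.622], [-0.001, 0.005, 0.701], [-0.0, 0.005, 0.779]]
```

drive_tool:
  dp:
    - [0, 0.0094, 0.0015]
    - [-0.001, 0.019, 0.0015]
    - [-0.003, 0.028, 0.0015]
    - [-0.0055, 0.037, 0.0015]
    - [-0.0085, 0.046, 0.0015]
    - [-0.0125, 0.0546, 0.0015]
    - [-0.017, 0.063, 0.0015]
    - [-0.022, 0.0707, 0.0015]
    - [-0.028, 0.078, 0.0015]
    - [-0.0344, 0.085, 0.0015]
  rot:
    - [0, 0, 0.075]
    - [0, 0, 0.15]
    - [0, 0, 0.23]
    - [0, 0, 0.31]
    - [0, 0, 0.385]
    - [0, 0, 0.465]
    - [0, 0, 0.545]
    - [0, 0, 0.62]
    - [0, 0, 0.7]
    - [0, 0, 0.78]

```text
t: 10.48
tcp_pos: [501.6, -94.9, 104.0]
orientation: [[-0.26, 0.966, -0.003], [0.966, 0.26, -0.003], [-0.002, -0.004, -1.0]]
force: [-7.1, -1.4, 3.9]
grip_width: 52.7
```

```bash
python3 arc.py 4 10
```

```text
r 120.16578608729047 106.63318523673695
t 10.48 at [501.6 -94.9 104. ] yaw 105.0 F [-7.1 -1.4  3.9] w 52.7 j7 0.71
dp [[-0.0002, 0.0084, -0.0], [-0.0009, 0.0167, -0.0001], [-0.0021, 0.025, -0.0001], [-0.0039, 0.0332, -0.0001], [-0.0063, 0.0412, -0.0002], [-0.0092, 0.0491, -0.0002], [-0.0126, 0.0567, -0.0002], [-0.0166, 0.0641, -0.0002], [-0.0211, 0.0711, -0.0003], [-0.0261, 0.0779, -0.0003]] 
rot [[-0.004, 0.002, 0.042], [-0.004, 0.003, 0.112], [-0.004, 0.003, 0.182], [-0.004, 0.003, 0.252], [-0.004, 0.003, 0.321], [-0.004, 0.003, 0.391], [-0.003, 0.003, 0.461], [-0.003, 0.003, 0.531], [-0.003, 0.003, 0.601], [-0.003, 0.004, 0.67]]
```

drive_tool:
  dp:
    - [0, 0.0084, 0]
    - [-0.001, 0.0167, 0]
    - [-0.002, 0.025, 0]
    - [-0.004, 0.033, 0]
    - [-0.0063, 0.041, 0]
    - [-0.009, 0.049, 0]
    - [-0.0126, 0.0567, 0]
    - [-0.0166, 0.064, 0]
    - [-0.021, 0.071, 0]
    - [-0.026, 0.078, 0]
  rot:
    - [0, 0, 0.05]
    - [0, 0, 0.115]
    - [0, 0, 0.185]
    - [0, 0, 0.255]
    - [0, 0, 0.32]
    - [0, 0, 0.39]
    - [0, 0, 0.46]
    - [0, 0, 0.53]
    - [0, 0, 0.6]
    - [0, 0, 0.67]

```text
t: 11.32
tcp_pos: [581.3, -97.6, 103.6]
orientation: [[0.398, 0.917, -0.01], [0.917, -0.398, 0.001], [-0.003, -0.01, -1.0]]
force: [-7.3, 4.5, 4.2]
grip_width: 53.1
```

```bash
python3 arc.py 4 8
```

```text
r 121.20548777366265 68.07004822385323
t 11.32 at [581.3 -97.6 103.6] yaw 66.5 F [-7.3  4.5  4.2] w 53.1 j7 0.15
dp [[-0.0013, 0.0084, -0.0005], [-0.0019, 0.0168, -0.0006], [-0.0032, 0.025, -0.0006], [-0.005, 0.0332, -0.0007], [-0.0073, 0.0412, -0.0008], [-0.0103, 0.0491, -0.0009], [-0.0137, 0.0567, -0.0009], [-0.0177, 0.0641, -0.001]] 
rot [[-0.01, 0.003, 0.043], [-0.009, 0.003, 0.113], [-0.009, 0.004, 0.183], [-0.009, 0.004, 0.252], [-0.009, 0.004, 0.322], [-0.009, 0.005, 0.392], [-0.009, 0.005, 0.462], [-0.009, 0.005, 0.532]]
```

drive_tool:
  dp:
    - [-0.001, 0.0084, -0.0005]
    - [-0.002, 0.0168, -0.0005]
    - [-0.003, 0.025, -0.0005]
    - [-0.005, 0.033, -0.0005]
    - [-0.0073, 0.041, -0.001]
    - [-0.01, 0.049, -0.001]
    - [-0.0137, 0.0567, -0.001]
    - [-0.0177, 0.064, -0.001]
    - [-0.0177, 0.064, -0.001]
    - [-0.0177, 0.064, -0.001]
  rot:
    - [-0.005, 0, 0.05]
    - [-0.005, 0, 0.115]
    - [-0.005, 0, 0.185]
    - [-0.005, 0, 0.255]
    - [-0.005, 0, 0.32]
    - [-0.005, 0, 0.39]
    - [-0.005, 0, 0.46]
    - [-0.005, 0, 0.53]
    - [-0.005, 0, 0.53]
    - [-0.005, 0, 0.53]

```text
t: 12.15
tcp_pos: [633.2, -136.6, 104.1]
orientation: [[0.806, 0.592, -0.007], [0.592, -0.806, 0.002], [-0.004, -0.006, -1.0]]
force: [-1.2, 5.0, 0.9]
grip_width: 52.9
```

```bash
python3 arc.py 2 2
python3 - <<'E'
from h import *
im=np.hstack([cv2.resize(capture("top")[130:230,330:430],(400,400),interpolation=2),cv2.resize(capture("scene")[140:240,240:340],(400,400),interpolation=2)])
cv2.imwrite("pics/sp3.png",im[:,:,::-1])
E
```

```text
r 121.82882128667067 37.06849680315312
t 12.15 at [ 633.2 -136.6  104.1] yaw 36.3 F [-1.2  5.   0.9] w 52.9 j7 -0.26
dp [[-0.0018, 0.0042, 0.0], [-0.002, 0.0084, 0.0]] 
rot [[-0.006, 0.004, 0.021], [-0.006, 0.005, 0.056]]
```

View pics/sp3.png

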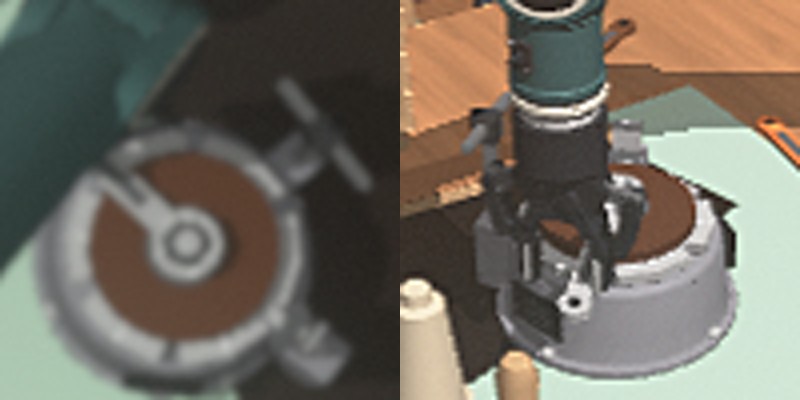

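The handle now points to about 47° (top crop: ring (187,243), handle (120,185)), about 103° from where it started. The push force stayed at 5–8 N. I centre on the handle and grip it.

Run:
```python
from h import *
plan([(*pol(112,41.5),104,41.5,2),(*pol(101,46),104,46,2)])
```

```text
t 12.25 at [ 633.2 -136.6  104.2] yaw 36.3 F [-0.6  5.3  1.1] w 53.3 j7 -0.26
dp [[-0.0051, -0.0042, 0.0001], [-0.0102, -0.0085, 0.0002], [-0.0162, -0.0119, 0.0003], [-0.0222, -0.0154, 0.0003]] 
rot [[-0.006, 0.004, -0.045], [-0.006, 0.004, -0.091], [-0.006, 0.004, -0.13], [-0.006, 0.004, -0.169]]
```

drive_tool:
  dp:
    - [-0.005, -0.004, 0]
    - [-0.01, -0.0085, 0]
    - [-0.016, -0.012, 0]
    - [-0.022, -0.0155, 0]
    - [-0.022, -0.0155, 0]
    - [-0.022, -0.0155, 0]
  rot:
    - [0, 0, -0.045]
    - [-0.006, 0.004, -0.09]
    - [-0.006, 0.004, -0.13]
    - [-0.006, 0.004, -0.17]
    - [-0.006, 0.004, -0.17]
    - [-0.006, 0.004, -0.17]

```text
t: 12.75
tcp_pos: [606.6, -137.4, 105.0]
orientation: [[0.695, 0.719, 0.001], [0.719, -0.695, 0.0], [0.001, 0.001, -1.0]]
force: [0.2, -0.4, 0.5]
grip_width: 53.1
```

drive_tool:
  dp:
    - [0, 0, 0]
    - [0, 0, 0]
    - [0, 0, 0]
    - [0, 0, 0]
    - [0, 0, 0]
    - [0, 0, 0]
    - [0, 0, 0]
  rot:
    - [0, 0, 0]
    - [0, 0, 0]
    - [0, 0, 0]
    - [0, 0, 0]
    - [0, 0, 0]
    - [0, 0, 0]
    - [0, 0, 0]
  jaw: 0
  force: 60

```text
t: 13.33
tcp_pos: [607.1, -137.4, 105.3]
orientation: [[0.695, 0.719, 0.002], [0.719, -0.695, 0.0], [0.002, 0.002, -1.0]]
force: [-0.3, 0.0, 4.7]
grip_width: 20.4
```

drive_tool:
  dp:
    - [0, 0, -0.004]
    - [0, 0, -0.009]
    - [0, 0, -0.014]
    - [0, 0, -0.02]
    - [0, 0, -0.026]
    - [0, 0, -0.033]
    - [0, 0, -0.04]
    - [0, 0, -0.05]
    - [0, 0, -0.05]
  rot:
    - [0, 0, 0]
    - [0, 0, 0]
    - [0, 0, 0]
    - [0, 0, 0]
    - [0, 0, 0]
    - [0, 0, 0]
    - [0, 0, 0]
    - [0, 0, 0]
    - [0, 0, 0]

```text
t: 14.08
tcp_pos: [608.1, -138.1, 157.8]
orientation: [[0.695, 0.719, 0.006], [0.719, -0.695, -0.001], [0.004, 0.005, -1.0]]
force: [0.6, -1.0, -0.5]
grip_width: 20.3
```

Run:
```python
from h import *
T=capture("top");S=capture("scene")
im=np.hstack([cv2.resize(T[130:230,330:430],(400,400),interpolation=2),cv2.resize(S[120:220,240:340],(400,400),interpolation=2)])
cv2.imwrite("pics/sp4.png",im[:,:,::-1])
a=math.radians(15);ux=np.array([math.cos(a),math.sin(a)]);uy=np.array([-ux[1],ux[0]])
g=np.array([562,169])+ux*28-uy*22
print(g)
plan([(607,-137,180,46,1),(600,10,180,30,5),(*g,150,15,6)],step=38)
```

```text
[594.73994213 154.99656508]
t 14.18 at [ 607.3 -137.5  156. ] yaw 46.0 F [ 0.1  0.9 -1.6] w 20.4 j7 -0.14
dp [[0.0002, -0.0005, -0.024], [0.0204, -0.0219, -0.024], [0.0406, -0.0433, -0.024], [0.0607, -0.0648, -0.024], [0.0809, -0.0862, -0.024], [0.1011, -0.1076, -0.024], [0.1178, -0.1251, -0.019], [0.1346, -0.1425, -0.014], [0.1513, -0.1599, -0.009], [0.1681, -0.1774, -0.004]] 
rot [[0.002, -0.003, -0.0], [0.002, -0.003, 0.056], [0.002, -0.003, 0.111], [0.002, -0.003, 0.167], [0.002, -0.003, 0.223], [0.002, -0.003, 0.279], [0.002, -0.003, 0.323], [0.002, -0.003, 0.366], [0.002, -0.003, 0.41], [0.002, -0.003, 0.454]]
dp [[0.1849, -0.1948, 0.001], [0.2016, -0.2122, 0.006]] 
rot [[0.002, -0.003, 0.497], [0.002, -0.003, 0.541]]
```

View pics/sp4.png

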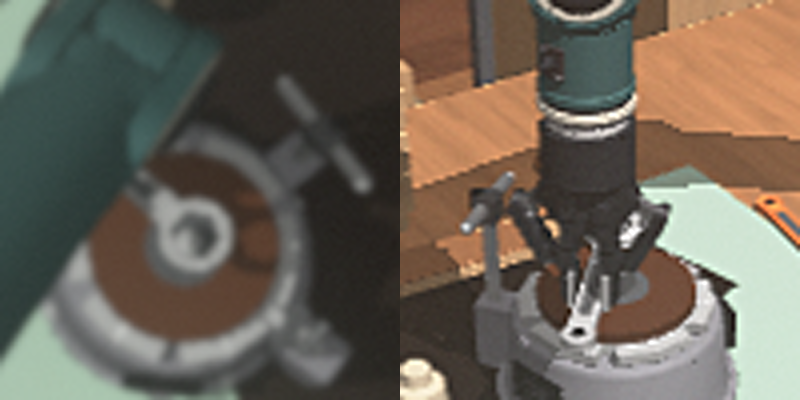

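Top crop: the ring hangs off the nut with its shadow on the pad, so it is free and gripped. I carry it to the tray.

drive_tool:
  dp:
    - [0, 0, -0.024]
    - [0.02, -0.022, -0.024]
    - [0.04, -0.043, -0.024]
    - [0.06, -0.065, -0.024]
    - [0.08, -0.086, -0.024]
    - [0.1, -0.107, -0.024]
    - [0.118, -0.125, -0.02]
    - [0.135, -0.142, -0.015]
    - [0.151, -0.16, -0.01]
    - [0.168, -0.177, -0.005]
  rot:
    - [0, 0, 0]
    - [0, 0, 0.055]
    - [0, 0, 0.11]
    - [0, 0, 0.165]
    - [0, 0, 0.22]
    - [0, 0, 0.28]
    - [0, 0, 0.32]
    - [0, 0, 0.365]
    - [0, 0, 0.41]
    - [0, 0, 0.455]

```text
t: 15.02
tcp_pos: [596.0, 107.7, 160.4]
orientation: [[0.941, 0.339, 0.003], [0.339, -0.941, 0.0], [0.003, 0.001, -1.0]]
force: [0.3, 0.2, -2.6]
grip_width: 20.3
```

Run:
```python
from h import *
plan([(594,155,120,15,3),(594,155,60,15,2)])
```

```text
t 15.02 at [596.  107.7 160.4] yaw 19.8 F [ 0.3  0.2 -2.6] w 20.3 j7 -0.93
dp [[0.0047, -0.0151, 0.0135], [0.0093, -0.0302, 0.0269], [0.014, -0.0452, 0.0404], [0.0139, -0.0453, 0.0704], [0.0139, -0.0453, 0.1004]] 
rot [[0.001, -0.003, 0.028], [0.001, -0.003, 0.056], [0.001, -0.003, 0.084], [0.001, -0.003, 0.084], [0.001, -0.003, 0.084]]
```

drive_tool:
  dp:
    - [0.005, -0.015, 0.013]
    - [0.009, -0.03, 0.027]
    - [0.014, -0.045, 0.04]
    - [0.014, -0.045, 0.065]
    - [0.014, -0.045, 0.085]
    - [0.014, -0.045, 0.085]
  rot:
    - [0, 0, 0.028]
    - [0, 0, 0.056]
    - [0, 0, 0.084]
    - [0, 0, 0.084]
    - [0, 0, 0.084]
    - [0, 0, 0.084]

```text
t: 15.52
tcp_pos: [591.0, 155.0, 71.1]
orientation: [[0.966, 0.26, -0.005], [0.26, -0.966, -0.002], [-0.005, 0.001, -1.0]]
force: [-1.3, 0.6, -2.4]
grip_width: 20.3
```

Run:
```python
from h import *
plan([(594,155,20,15,3)])
im=np.hstack([cv2.resize(capture("top")[140:240,200:310],(440,400),interpolation=2),cv2.resize(capture("scene")[230:330,300:400],(360,400),interpolation=2)])
cv2.imwrite("pics/tr1.png",im[:,:,::-1])
```

```text
t 15.52 at [591.  155.   71.1] yaw 15.1 F [-1.3  0.6 -2.4] w 20.3 j7 -1.0
dp [[0.0011, 0.0002, 0.017], [0.0021, 0.0005, 0.0341], [0.0032, 0.0007, 0.0511]] 
rot [[0.001, 0.005, 0.0], [0.001, 0.005, 0.001], [0.001, 0.005, 0.001]]
```

View pics/tr1.png

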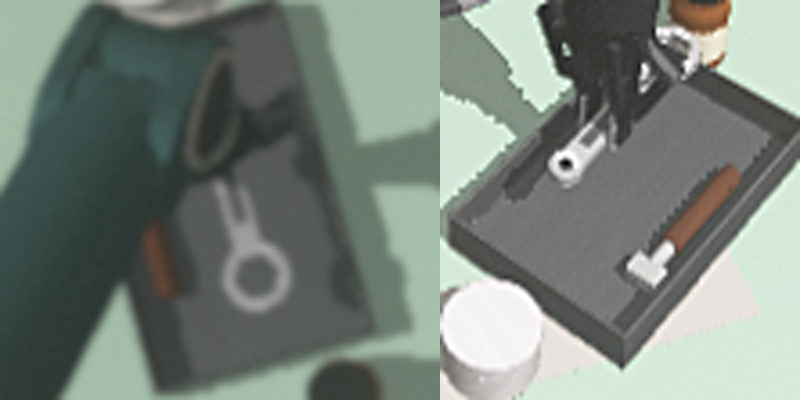

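The spanner lies along the tray, with the ring and tail inside the walls and the punch clear of it. I lower it now.

drive_tool:
  dp:
    - [0.001, 0, 0.02]
    - [0.002, 0, 0.038]
    - [0.003, 0, 0.052]
    - [0.003, 0, 0.06]
    - [0.003, 0, 0.063]
    - [0.003, 0, 0.063]
  rot:
    - [0, 0, 0]
    - [0, 0.005, 0]
    - [0, 0.005, 0]
    - [0, 0.005, 0]
    - [0, 0.005, 0]
    - [0, 0.005, 0]

```text
t: 16.12
tcp_pos: [597.0, 154.7, 12.1]
orientation: [[0.966, 0.258, 0.006], [0.258, -0.966, -0.0], [0.006, 0.002, -1.0]]
force: [-0.4, -0.1, -2.1]
grip_width: 20.5
```

drive_tool:
  dp:
    - [0, 0, 0.001]
    - [0, 0, 0.002]
    - [0, 0, 0.003]
    - [0, 0, 0.003]
  rot:
    - [0, 0, 0]
    - [0, 0, 0]
    - [0, 0, 0]
    - [0, 0, 0]

```text
t: 16.45
tcp_pos: [597.2, 154.8, 9.4]
orientation: [[0.966, 0.258, 0.007], [0.258, -0.966, 0.0], [0.006, 0.001, -1.0]]
force: [0.0, -0.9, -1.9]
grip_width: 20.5
```

drive_tool:
  dp:
    - [0, 0, 0.001]
    - [0, 0, 0.002]
    - [0, 0, 0.003]
    - [0, 0, 0.004]
    - [0, 0, 0.005]
    - [0, 0, 0.005]
  rot:
    - [0, 0.003, 0]
    - [0, 0.006, 0]
    - [0, 0.006, 0]
    - [0, 0.006, 0]
    - [0, 0.006, 0]
    - [0, 0.006, 0]

```text
t: 16.95
tcp_pos: [597.2, 154.8, 4.6]
orientation: [[0.966, 0.258, 0.012], [0.258, -0.966, 0.002], [0.012, 0.001, -1.0]]
force: [-2.0, 0.1, 1.8]
grip_width: 20.2
```

drive_tool:
  dp:
    - [0, 0, 0]
    - [0, 0, 0]
    - [0, 0, 0]
    - [0, 0, -0.002]
    - [0, 0, -0.01]
    - [0, 0, -0.04]
    - [0, 0, -0.08]
    - [0, 0, -0.12]
    - [0, 0, -0.16]
    - [0, 0, -0.2]
  rot:
    - [0, 0, 0]
    - [0, 0, 0]
    - [0, 0, 0]
    - [0, 0, 0]
    - [0, 0, 0]
    - [0, 0, 0]
    - [0, 0, 0]
    - [0, 0, 0]
    - [0, 0, 0]
    - [0, 0, 0]
  jaw: 0.55

```text
t: 17.78
tcp_pos: [594.5, 153.9, 207.1]
orientation: [[0.966, 0.257, 0.012], [0.257, -0.966, 0.002], [0.012, 0.001, -1.0]]
force: [0.6, 1.2, 0.7]
grip_width: 47.1
```

Run:
```python
from h import *
plan([(560,-20,230,90,8)])
```

```text
t 17.78 at [594.5 153.9 207.1] yaw 14.9 F [0.6 1.2 0.7] w 47.1 j7 -1.11
dp [[-0.0097, 0.0199, -0.003], [-0.0194, 0.0398, -0.0059], [-0.0292, 0.0597, -0.0089], [-0.0389, 0.0796, -0.0118], [-0.0486, 0.0995, -0.0148], [-0.0583, 0.1194, -0.0178], [-0.068, 0.1393, -0.0207], [-0.0778, 0.1592, -0.0237]] 
rot [[0.002, -0.012, -0.164], [0.003, -0.012, -0.328], [0.004, -0.012, -0.491], [0.005, -0.012, -0.655], [0.006, -0.011, -0.819], [0.007, -0.011, -0.983], [0.008, -0.01, -1.147], [0.009, -0.01, -1.311]]
```

Next I clear the arm out of the view and check the result.

drive_tool:
  dp:
    - [-0.01, 0.02, -0.003]
    - [-0.02, 0.04, -0.006]
    - [-0.03, 0.06, -0.009]
    - [-0.04, 0.08, -0.012]
    - [-0.05, 0.1, -0.015]
    - [-0.06, 0.12, -0.018]
    - [-0.07, 0.14, -0.02]
    - [-0.08, 0.16, -0.024]
  rot:
    - [0, 0, 0]
    - [0, 0, -0.05]
    - [0, 0, -0.1]
    - [0, 0, -0.15]
    - [0, 0, -0.2]
    - [0, 0, -0.3]
    - [0, 0, -0.4]
    - [0, 0, -0.5]

```text
t: 18.45
tcp_pos: [557.4, -22.6, 230.8]
orientation: [[0.722, 0.692, 0.012], [0.692, -0.722, 0.002], [0.011, 0.007, -1.0]]
force: [1.0, -0.5, 0.8]
grip_width: 47.0
```

Run:
```python
from h import *
np.set_printoptions(precision=1,suppress=True)
T=capture("top");S=capture("scene")
im=np.hstack([cv2.resize(T[130:260,200:440],(480,260),interpolation=2)[:, :],cv2.resize(S[140:340,230:430],(260,260),interpolation=2)])
cv2.imwrite("pics/end.png",np.vstack([cv2.resize(T[110:260,200:440],(800,500),interpolation=2)])[:,:,::-1])
cv2.imwrite("pics/end_s.png",cv2.resize(S[140:330,220:420],(630,598),interpolation=2)[:,:,::-1])
a=math.radians(15);C=np.array([[math.cos(a),math.sin(a)],[-math.sin(a),math.cos(a)]])
for q in("spanner_ring","spanner_tail"):
    for c in("top","scene"):
        for d in models.spot_point(q,c)[:3]:
            w=onz(c,d["point"],9)[:2]; print(q,c,d["point"],round(d["confidence"],2),"tray",C@(w-[562,169]))
```

```text
spanner_ring top [381.3, 280.2] 0.86 tray [-389.  -304.7]
spanner_ring top [263.4, 208.1] 0.69 tray [-64.  -10.7]
spanner_ring top [219.9, 276.4] 0.67 tray [-233.2  181.8]
spanner_ring scene [348.8, 187.8] 0.65 tray [-396.5 -304.5]
spanner_ring scene [445.3, 263.4] 0.62 tray [-243.   193.6]
spanner_ring scene [361.1, 258.4] 0.55 tray [-85.1 -30.6]
spanner_tail top [513.8, 280.8] 0.78 tray [-512.2 -707.2]
spanner_tail top [251.6, 164.5] 0.66 tray [ 82.2 -12.7]
spanner_tail top [426.9, 286.6] 0.57 tray [-449.4 -436.8]
spanner_tail scene [330.4, 285.0] 0.89 tray [ 72.2 -35.6]
spanner_tail scene [419.5, 237.1] 0.78 tray [-306.7   65.1]
spanner_tail scene [329.7, 173.2] 0.49 tray [-434.3 -432.3]
```

View pics/end.png

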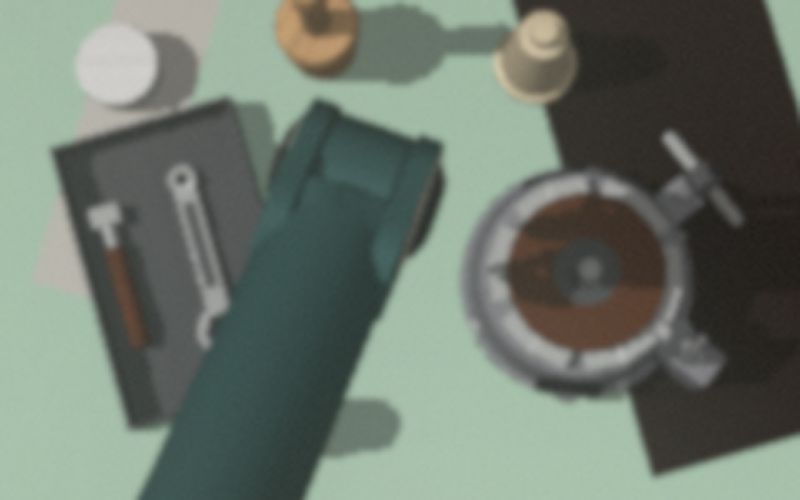

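View pics/end_s.png

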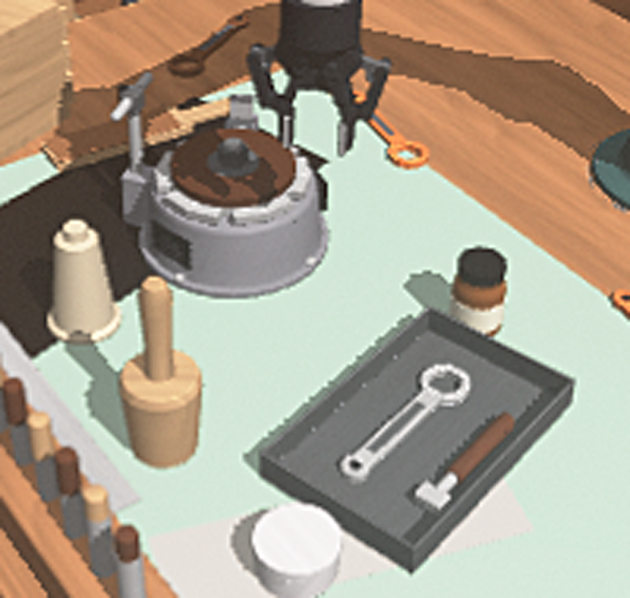

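```bash
python3 -c "
from station import arm,get_obs
print(arm.finish_job(),get_obs()['t'])"
```

```text
the job is handed in; nothing more can be done
the job is handed in; nothing more can be done
```

The job is done and handed in. The lock is home, the nut is slackened by a good quarter turn, and the spanner lies flat in the tray. It took about 19 s of the 64 s allowed.

- **Lock:** I pushed the thumb tab in until it stalled at about 18 N, where the fully home position should be. The pictures show it moved about 17 mm.
- **Nut:** I pushed the handle clockwise by about 103°, at a steady 5–8 N. After taking off the ring slack and disc play, that is at least about 1.5 rad at the nut. The disc's notches are where they were, so the lock held. The nut's turn is worked out from the handle angle, because I could not measure it directly.
- **Spanner:** I lifted it off and laid it along the tray. The ring is at about x −64 to −85 mm, y −11 to −31 mm in the tray frame. The tail is at about x +72 to +82 mm, y −13 to −36 mm. Both are well inside the walls and clear of the punch.
- **Bystanders:** the last pictures show the jar, tin, maul, cone and punch standing or lying as before. The strop and knife were nowhere near the path, but I did not check them closely at the end.
- **Disagreements:** the two cameras differ by up to about 20 mm on the spanner's final position, which stays inside the tray either way. I did not measure the spanner's height, but the last scene picture shows it flat on the tray floor.

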